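# Walk the litho stone round to the fence

## Task

Get the small printing stone ready on the art-room table: without gripping or lifting it, gently push it round by its corners with the fingertips and walk it up to the wooden fence, until one of its long sides lies flush along the near side of the fence and neither end sticks out past the fence. Leave the paint bottle, the jar and the cup where they stand.

Things in the scene. Friction and masses are not known exactly. Their poses are not given: they have to be found in the camera images.
- stone: Heavy grey-buff lithography stone, a plain block about 0.75 to 0.95 kg, loose on the table: 90 mm along its own x, 130 mm along its own y (the long sides), 32 mm high, edges rounded. Origin at the centre of its underside, z up. It slides on the table with dry friction (a level push of about 4 to 7 N through its centre moves it) and stops when the push stops; it may start at any angle from about 40 to 90 degrees off the fence, either way. Either long side may go to the fence.
- fence: Low brown wooden batten fixed to the table, 30 mm along its own x, 260 mm along its own y, 22 mm high; two flat screw heads on top near its ends. Origin at the centre of its underside; its own -x side is the near side that looks towards the robot (15 mm from the origin), where the stone goes. It is turned up to 0.3 rad either way. A dark cutting mat, flush with the table, lies under the work and is no obstacle.
- tall_bottle: Blue paint bottle with a white cap, 56 mm across, 165 mm high, loose, standing well to one side of the work (the cup is on the other). Origin at the centre of its base. To be left alone.
- short_jar: Yellow paint jar with a white lid, 54 mm across, 75 mm high, loose, standing close behind the fence, on its far side. Origin at the centre of its base. To be left alone.
- cup: Clear empty plastic water cup, 72 mm across the rim, 75 mm high, loose, standing well to one side of the work (the tall bottle is on the other). Origin at the centre of its base. To be left alone.

How it is judged:
By the outcome, as a careful person would: the job done as asked, in the order asked, and still so for the second after the job is handed in, with the robot touching nothing.
It also fails if it takes over 72 s, if anything falls off the work surface, if the arm or the gripper's body presses on something with over 40 N, if the wrist force passes 120 N, or if a joint passes its speed limit or range.

## Robot

A 6-joint arm with a two-finger parallel gripper is mounted at the origin on the work surface. World frame = base frame: x ahead of the robot, y to its left, z up, the work surface at z = 0. Lengths are in mm, angles in rad, forces in N, time in s.
With the tool pointing down it reaches from about 275 to 1000 mm from the base axis. Payload 8.4 kg.
Tool frame: the origin (TCP) lies midway between the tips of the shut fingers; the grasp point (between the pads) lies 19 mm behind it; z points along the fingers, y is the line along which they close (so a half turn about z gives the same grasp; the last joint's range is limited). The gripper opens to 85 mm and grips with 20 to 120 N. Pads are 22 mm wide; open, the fingers measure 114 mm over their backs; the gripper's body (76 mm by 85 mm) begins 54 mm behind the grasp point. The pads swing forward as they close: fully open they stand 13 mm farther back than shut.
Start: joints at [-1.208, 0.353, 1.633, -0, 1.155, -0.002], TCP at [222.975, -583.875, 199.981] pointing down, gripper open.
Joint ranges: [-2.63, 2.63], [-0.92, 2.1], [0.06, 2.66], [-1.3, 4.44], [0, 2.69], [-3.02, 3.02]. Speed limits (rad/s): [2.22, 2.22, 2.79, 3.14, 3.14, 3.14].

## Interface

Orientations are given as [roll, pitch, yaw] about the fixed x, y, z axes, in that order (R = Rz(yaw) Ry(pitch) Rx(roll)).
In Python, from rig import telemetry, optics, r gives the robot as it stands.
- The arm moves only by the tool play_rows, never from a script. Its arguments are lists of equal length, an entry for each row: "dp": the shift along the tool's x, y, z in units of 40 mm (1.0 is 40 mm), a list of three; "rot": the turn, a rotation vector about the tool's x, y, z in units of 6 degrees (1.0 is 6 degrees), a list of three. In form: {"dp": [[tx, ty, tz], ...], "rot": [[ax, ay, az], ...]}. A call has 1 to 5 rows; each row is the pose to reach, as a shift and turn from the pose commanded when the call began, along the tool's axes at that moment; what a row does not reach only later rows make up. A row lasts 1/12 s, in which the tool goes at most 41.7 mm and 7.16 degrees, less where a joint would pass 70% of its speed; a pose out of reach is approached as far as the arm can. A call with a gripper value outside its range is refused whole. "fingers" is the opening, from 0 (shut) to 1 (fully open), set as the call begins (left out, the last holds). The fingers move at their own pace and stop on an object; "grip_force" is the grip in N (left out, the last holds). Time passes only in rows, so rows that repeat a pose let the fingers close. It gives the time, the measured TCP pose, the force, the opening and the grip force at its end, in the units of the state.
- telemetry.sense(): the state, without advancing time (a new reading comes with each control period).
- optics.grab_frame(name): name is "side" or "top"; returns a dict with "color" (420x560x3 uint8, red, green, blue), "mtx" (3x3 intrinsics, pixels), "R" (3x3) and "t" (3): a world point X has camera coordinates R X + t. Camera axes: x right, y down, z forward; pixel columns grow to the right and rows downward; lengths in mm; the calibration is good to about 2 mm. A picture is of the moment at which its call begins. There is no depth.
- r.sign_off(): hands the job in; it is judged then, once.
The state is a dict: "clock": time; "qpos": joint angles; "qvel": joint speeds; "joint_efforts": joint torques, N m; "eef_pos": TCP position; "tcp_rot": TCP orientation; "contact_force": force on the tool from outside, world axes, zero at the start; "wrist_torque": the same for the moment, N m; "opening": opening from 0.0 (shut) to 1.0 (fully open); "grasp_force": force on a finger pad.
Only numpy, scipy, OpenCV 4.12 (cv2) and the standard library are available. Lean on these libraries where they do the work, as an engineer would, in place of code of your own. Each camera call takes 0.05 s, during which the arm holds its last target. There are 200 camera calls.

## Working session

There is one attempt and no reset: what is moved stays moved. The work goes in short steps, Python scripts to look and compute and a tool call to move; the robot and the scene stay as the last step left them, time stands still between calls to the robot, and variables do not carry over. Pictures are saved under pics/ and viewed, at most 11 in all, crops included, and the job is handed in when it is done.

Besides the shell and the picture viewer there is one more tool, called after "Emit:" as name(argument=value, ...) on one line, values as JSON. play_rows: Moves the arm, as the interface text tells. Its arguments: {"type":"object","properties":{"dp":{"type":"array"},"rot":{"type":"array"},"fingers":{"type":"number"},"grip_force":{"type":"number"}},"required":["dp","rot"]}

```bash
mkdir -p pics; ls
python3 - <<'E'
from rig import telemetry, optics, r
import cv2, json
print(telemetry.sense())
for n in ["top","side"]:
    f=optics.grab_frame(n); cv2.imwrite(f"pics/{n}0.png",f["color"][:,:,::-1]); print(n,f["mtx"].tolist(),f["R"].tolist(),f["t"].tolist())
E
```

```text
pics
{'clock': 0.0, 'qpos': array([-1.20837972e+00,  3.53661302e-01,  1.63417832e+00, -2.76817990e-05,
        1.15524837e+00, -2.38640721e-03]), 'qvel': array([ 0.00085217,  0.00027479,  0.00149201,  0.00059596, -0.00065901,
        0.00076301]), 'joint_efforts': array([-1.92266125e-03, -6.05264926e+01, -3.42059970e+01, -3.33877506e-05,
        9.28192574e-03,  4.14215606e-05]), 'eef_pos': array([ 222.77644361, -583.34167024,  199.23462483]), 'tcp_rot': array([-3.14009726e+00,  2.17406538e-05,  3.64814222e-01]), 'contact_force': array([ 0.49480769, -0.65464237,  0.23260619]), 'wrist_torque': array([0.02523897, 0.02814047, 0.01384616]), 'grasp_force': 0.0, 'opening': 0.9959030767227458}
top [[407.2710796022973, 0.0, 284.02273758475], [0.0, 407.2710796022973, 213.85514056891657], [0.0, 0.0, 1.0]] [[0.01771615967940473, -0.9993815137272549, 0.030376433405424334], [-0.9867343354869265, -0.022379314352292356, -0.160793399927655], [0.16137375516913327, -0.027124828282251583, -0.9865205293521627]] [-27.193292012343914, 616.3047103972339, 854.1177751521975]
side [[488.78954438529865, 0.0, 277.7325560623232], [0.0, 488.78954438529865, 215.96195136323774], [0.0, 0.0, 1.0]] [[-0.7250333171501089, -0.6884232042674135, 0.020004520701494836], [-0.39747580243915287, 0.39453955880849406, -0.8284633504329268], [0.5624408195514097, -0.6086148440199156, -0.559685890603786]] [462.23608649705733, 283.15353901907673, 929.9528209053751]
```

View pics/top0.png

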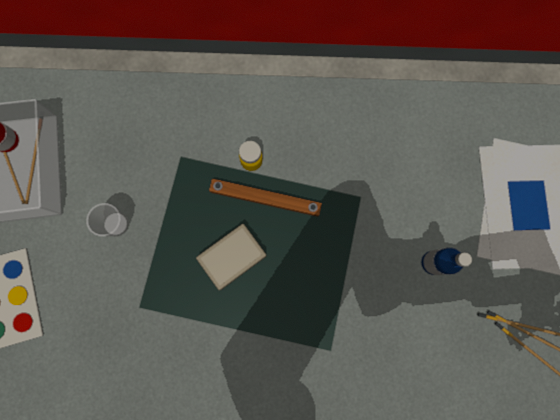

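View pics/side0.png

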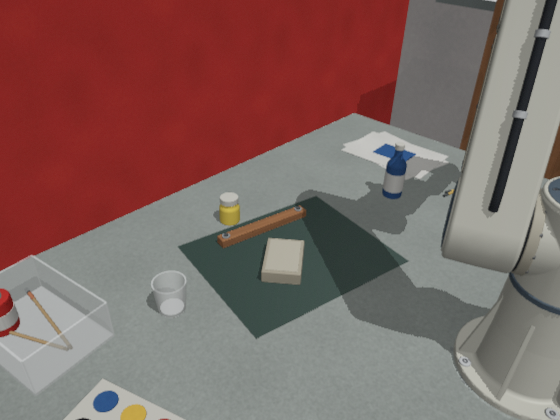

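The top view shows the stone with corners near (197,258), (243,225), (265,256) and (220,290). The fence runs from (210,183) to (320,210), with the jar at (250,155), the cup at (105,220) and the bottle at (440,262). The side view agrees.

```bash
cat > h.py <<'E'
import numpy as np, cv2
from rig import telemetry, optics, r
def w(f,p,z):
    K=np.array(f["mtx"]);R=np.array(f["R"]);t=np.array(f["t"])
    p=np.atleast_2d(p).astype(float); d=np.c_[p,np.ones(len(p))]@np.linalg.inv(K).T@R
    c=-R.T@t; return (c+d*((z-c[2])/d[:,2])[:,None])[:,:2]
def rect(f,m,z,seed=None):
    m=cv2.morphologyEx(m.astype(np.uint8),cv2.MORPH_OPEN,np.ones((3,3)))
    cs=cv2.findContours(m,cv2.RETR_EXTERNAL,cv2.CHAIN_APPROX_NONE)[0]
    c=max(cs,key=cv2.contourArea)[:,0,:]
    P=w(f,c,z).astype(np.float32); (cx,cy),(a,b),_=q=cv2.minAreaRect(P)
    bx=cv2.boxPoints(q); e=[bx[1]-bx[0],bx[2]-bx[1]]; l=max(e,key=np.linalg.norm)
    return np.array([cx,cy]),sorted([a,b]),np.arctan2(-l[0],l[1]) if l[1]>0 else np.arctan2(l[0],-l[1]),bx
def see(name="top",pic=None):
    f=optics.grab_frame(name); im=f["color"]; hsv=cv2.cvtColor(im,cv2.COLOR_RGB2HSV)
    H,S,V=[hsv[...,i].astype(int) for i in range(3)]
    roi=np.zeros(H.shape,bool)
    if name=="top": roi[165:345,150:355]=1
    else: roi[190:335,180:400]=1
    stone=roi&(H>5)&(H<35)&(S>20)&(S<100)&(V>(60 if name=="top" else 150)); fence=roi&(H<22)&(S>120)&(V>50)
    for nm,m,z in(("stone",stone,32),("fence",fence,22)):
        c,s,a,bx=rect(f,m,z); print(nm,c.round(1),np.round(s,1),"yaw",round(float(a),3),bx.round(0).tolist())
    if pic: cv2.imwrite(pic,cv2.resize(im[150:350,140:370],None,fx=3,fy=3)[:,:,::-1])
    return f
E
python3 - <<'E'
from h import *
f=see("top"); see("side")
for n,p,z in(("jar",(250,150),75),("cup",(104,218),75),("bottle",(465,260),165)): print(n,w(f,p,z).round(0))
im=f["color"]; hsv=cv2.cvtColor(im,cv2.COLOR_RGB2HSV)
for p in [(230,255),(258,250),(225,282),(260,196),(318,211),(215,190)]: print(p,hsv[p[1],p[0]])
E
```

```text
stone [521.8 101.2] [ 91.5 131.1] yaw 0.658 [[445.0, 125.0], [526.0, 21.0], [598.0, 77.0], [518.0, 181.0]]
fence [659.7  29.4] [ 33.  260.2] yaw -0.201 [[618.0, -95.0], [650.0, -101.0], [702.0, 154.0], [670.0, 160.0]]
stone [519.4 106.1] [ 85.5 126.1] yaw 0.657 [[447.0, 130.0], [524.0, 30.0], [592.0, 82.0], [515.0, 182.0]]
fence [649.9  41.1] [ 49.3 266. ] yaw -0.205 [[599.0, -84.0], [647.0, -94.0], [701.0, 166.0], [653.0, 176.0]]
jar [[754.  64.]]
cup [[595. 369.]]
bottle [[ 516. -362.]]
(230, 255) [ 20  48 150]
(258, 250) [ 21  51 145]
(225, 282) [ 19  58 140]
(260, 196) [ 13 186 122]
(318, 211) [ 13 192  81]
(215, 190) [ 12 154 121]
```

```bash
cat >> h.py <<'E'
from scipy.spatial.transform import Rotation as Ro
def plan(*wps):
    """wps: (x,y,z,yaw) tool straight down; prints dp/rot rows relative to the present pose"""
    s=telemetry.sense(); R0=Ro.from_euler("xyz",s["tcp_rot"])
    print("t",round(s["clock"],2),s["eef_pos"].round(1),s["tcp_rot"].round(3),"F",s["contact_force"].round(1),"open",round(s["opening"],2))
    dp=[];rot=[]
    for x,y,z,a in wps:
        dp.append((R0.inv().apply(np.array([x,y,z])-s["eef_pos"])/40).round(2).tolist())
        rot.append(np.degrees((R0.inv()*Ro.from_euler("xyz",[np.pi,0,a])).as_rotvec()/6).round(2).tolist())
    print("dp",dp);print("rot",rot)
E
python3 -c "
from h import *
plan((487,201,200,.657))"
```

```text
t 0.2 [ 222.9 -583.6  199.5] [-3.141  0.     0.365] F [-0.9  0.5 -0.4] open 1.0
dp [[13.17, -15.97, 0.0]]
rot [[-0.01, -0.0, -2.79]]
```

Emit:
play_rows(dp=[[13.2,-16.0,0],[13.2,-16.0,0],[13.2,-16.0,0],[13.2,-16.0,0],[13.2,-16.0,0]], rot=[[0,0,-2.8],[0,0,-2.8],[0,0,-2.8],[0,0,-2.8],[0,0,-2.8]], fingers=0)

```text
clock: 0.62
eef_pos: [289.5, -384.6, 199.8]
tcp_rot: [-3.141, -0.0, 0.658]
contact_force: [0.7, -0.5, 0.5]
opening: 0.3
grasp_force: 0.0
```

```bash
python3 -c "
from h import *
plan((487,201,200,.657))"
```

```text
t 0.62 [ 289.5 -384.6  199.8] [-3.141 -0.     0.658] F [ 0.7 -0.5  0.5] open 0.3
dp [[12.86, -8.57, -0.0]]
rot [[-0.0, -0.0, 0.01]]
```

Emit:
play_rows(dp=[[12.85,-8.55,0],[12.85,-8.55,0],[12.85,-8.55,0],[12.85,-8.55,0],[12.85,-8.55,0]], rot=[[0,0,0],[0,0,0],[0,0,0],[0,0,0],[0,0,0]])

```text
clock: 1.03
eef_pos: [356.2, -187.2, 200.1]
tcp_rot: [3.141, -0.0, 0.658]
contact_force: [0.8, -0.3, 0.1]
opening: 0.004
grasp_force: 0.0
```

Emit:
play_rows(dp=[[8.5,-5.7,0],[8.5,-5.7,0],[8.5,-5.7,0],[8.5,-5.7,0],[8.5,-5.7,0]], rot=[[0,0,0],[0,0,0],[0,0,0],[0,0,0],[0,0,0]])

```text
clock: 1.45
eef_pos: [422.3, 10.7, 200.2]
tcp_rot: [3.141, -0.001, 0.658]
contact_force: [1.8, -0.0, -0.9]
opening: 0.004
grasp_force: 0.0
```

```bash
python3 -c "
from h import *
plan((487,201,200,.657))"
```

```text
t 1.45 [422.3  10.7 200.2] [ 3.141e+00 -1.000e-03  6.580e-01] F [ 1.8 -0.  -0.9] open 0.0
dp [[4.19, -2.77, 0.01]]
rot [[0.0, -0.01, 0.01]]
```

Emit:
play_rows(dp=[[4.2,-2.8,0],[4.2,-2.8,0],[4.2,-2.8,0],[4.2,-2.8,0],[4.2,-2.8,0]], rot=[[0,0,0],[0,0,0],[0,0,0],[0,0,0],[0,0,0]])

```text
clock: 1.87
eef_pos: [486.9, 202.8, 200.0]
tcp_rot: [-3.141, -0.001, 0.659]
contact_force: [1.7, 0.0, -0.2]
opening: -0.001
grasp_force: 0.0
```

Emit:
play_rows(dp=[[0,0,1],[0,0,2],[0,0,3],[0,0,3.9],[0,0,4.2]], rot=[[0,0,0],[0,0,0],[0,0,0],[0,0,0],[0,0,0]])

```text
clock: 2.28
eef_pos: [483.2, 198.8, 27.2]
tcp_rot: [-3.14, 0.006, 0.658]
contact_force: [-1.4, -0.8, -0.1]
opening: 0.003
grasp_force: 0.0
```

```bash
python3 -c "
from h import *
see('top','pics/a.png')
plan((487,201,8,.657))"
```

```text
stone [468.1 232.8] [ 84.8 276.6] yaw -1.501 [[327.0, 265.0], [333.0, 181.0], [609.0, 200.0], [603.0, 285.0]]
fence [657.3  17.8] [ 32.6 236.5] yaw -0.2 [[618.0, -95.0], [650.0, -101.0], [697.0, 130.0], [665.0, 137.0]]
t 2.33 [483.  198.6  26.9] [-3.14   0.008  0.658] F [-0.5 -0.5 -2.4] open 0.0
dp [[0.12, 0.01, 0.47]]
rot [[-0.02, 0.07, 0.01]]
```

View pics/a.png

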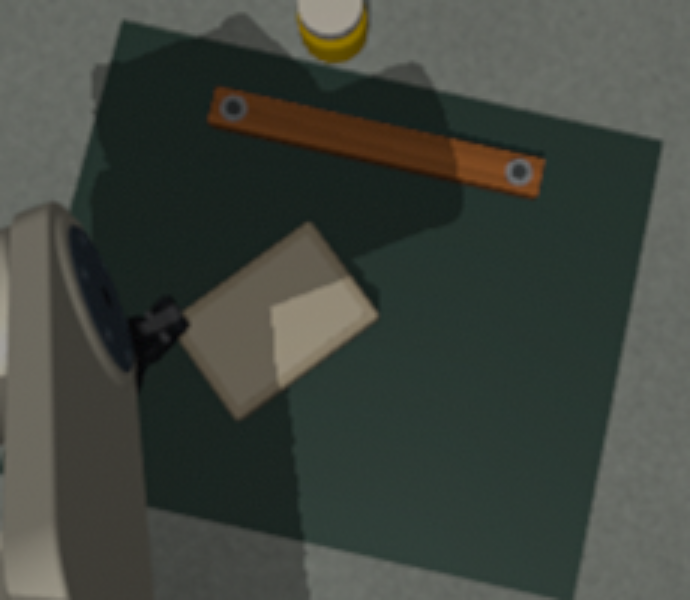

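```bash
sed -i 's/(S>120)&(V>50)/(S>120)\&(V>25)/' h.py
cat >> h.py <<'E'
def sp(c,a,px,py): # stone-frame point to world
    return np.array(c)+Ro.from_euler("z",a).as_matrix()[:2,:2]@np.array([px,py])
E
python3 -c "
from h import *
c=(521.8,101.2)
q=lambda y:(*sp(c,.657,33,y),8,.657)
plan(q(104),q(96),q(90),q(84),q(80))"
```

```text
t 2.33 [483.  198.6  26.9] [-3.14   0.008  0.658] F [-0.5 -0.5 -2.4] open 0.0
dp [[0.11, -0.08, 0.47], [0.11, 0.12, 0.47], [0.11, 0.27, 0.47], [0.11, 0.42, 0.47], [0.11, 0.52, 0.47]]
rot [[-0.02, 0.07, 0.01], [-0.02, 0.07, 0.01], [-0.02, 0.07, 0.01], [-0.02, 0.07, 0.01], [-0.02, 0.07, 0.01]]
```

Emit:
play_rows(dp=[[0,-0.1,0.5],[0,0.1,0.5],[0,0.25,0.5],[0,0.4,0.5],[0,0.5,0.5]], rot=[[0,0,0],[0,0,0],[0,0,0],[0,0,0],[0,0,0]])

```text
clock: 2.75
eef_pos: [500.5, 183.6, 13.4]
tcp_rot: [3.141, -0.002, 0.658]
contact_force: [-0.2, -0.3, 0.2]
opening: 0.001
grasp_force: 0.0
```

```bash
python3 -c "
from h import *
c=(521.8,101.2)
q=lambda y:(*sp(c,.657,33,y),10,.657)
plan(q(80),q(76),q(72))"
```

```text
t 2.75 [500.5 183.6  13.4] [ 3.141e+00 -2.000e-03  6.580e-01] F [-0.2 -0.3  0.2] open 0.0
dp [[-0.01, -0.04, 0.09], [-0.01, 0.06, 0.09], [-0.01, 0.16, 0.09]]
rot [[0.01, -0.02, 0.01], [0.01, -0.02, 0.01], [0.01, -0.02, 0.01]]
```

Emit:
play_rows(dp=[[0,0.05,0.05],[0,0.08,0.05],[0,0.1,0.05],[0,0.12,0.05],[0,0.14,0.05]], rot=[[0,0,0],[0,0,0],[0,0,0],[0,0,0],[0,0,0]])

```text
clock: 3.17
eef_pos: [502.2, 179.7, 10.1]
tcp_rot: [3.142, -0.0, 0.658]
contact_force: [-1.0, 0.7, -0.2]
opening: -0.002
grasp_force: 0.0
```

Emit:
play_rows(dp=[[0,0.03,0],[0,0.06,0],[0,0.09,0],[0,0.12,0],[0,0.15,0]], rot=[[0,0,0],[0,0,0],[0,0,0],[0,0,0],[0,0,0]])

```text
clock: 3.58
eef_pos: [505.9, 174.8, 10.0]
tcp_rot: [-3.142, 0.0, 0.658]
contact_force: [-0.4, 0.0, -0.2]
opening: 0.001
grasp_force: 0.0
```

```bash
cat >> h.py <<'E'
def arc(c,a0,cor,p,das,z=10):
    C=sp(c,a0,*cor); out=[]
    for d in das:
        q=C+Ro.from_euler("z",d).as_matrix()[:2,:2]@(sp(c,a0,*p)-C); out.append((*q,z,a0+d))
    plan(*out)
E
python3 -c "
from h import *
arc((521.8,101.2),.657,(-45,0),(33,66),[-.04,-.1,-.16,-.22,-.28])"
```

```text
t 3.58 [505.9 174.8  10. ] [-3.142  0.     0.658] F [-0.4  0.  -0.2] open 0.0
dp [[0.08, 0.13, -0.0], [0.17, 0.25, -0.0], [0.25, 0.38, -0.0], [0.33, 0.52, -0.0], [0.39, 0.65, -0.0]]
rot [[-0.0, 0.0, 0.39], [-0.0, 0.0, 0.96], [-0.0, 0.0, 1.54], [-0.0, 0.0, 2.11], [-0.0, 0.0, 2.68]]
```

Emit:
play_rows(dp=[[0.08,0.13,0],[0.17,0.25,0],[0.25,0.38,0],[0.33,0.52,0],[0.39,0.65,0]], rot=[[0,0,0.4],[0,0,0.95],[0,0,1.55],[0,0,2.1],[0,0,2.7]])

```text
clock: 4.0
eef_pos: [534.5, 163.8, 10.0]
tcp_rot: [-3.142, -0.0, 0.373]
contact_force: [0.4, 0.9, -0.0]
opening: -0.002
grasp_force: 0.0
```

```bash
python3 -c "
from h import *
see('top','pics/b.png');see('side')
arc((521.8,101.2),.657,(-45,0),(33,66),[-.34,-.40,-.46,-.52,-.58])"
```

```text
stone [504.6 150.8] [253.5 345.6] yaw -1.501 [[323.0, 265.0], [341.0, 12.0], [686.0, 36.0], [668.0, 289.0]]
fence [659.6  29.4] [ 33.1 260.2] yaw -0.201 [[617.0, -95.0], [650.0, -101.0], [702.0, 154.0], [669.0, 160.0]]
stone [531.5  81.5] [72.4 74.5] yaw -0.914 [[480.0, 87.0], [524.0, 30.0], [583.0, 76.0], [539.0, 133.0]]
fence [666.6 123.8] [48.9 99.1] yaw -0.134 [[636.0, 78.0], [684.0, 71.0], [697.0, 170.0], [649.0, 176.0]]
t 4.1 [534.9 163.6  10. ] [ 3.141e+00 -1.000e-03  3.740e-01] F [ 0.7  0.  -0. ] open -0.0
dp [[0.09, 0.11, 0.0], [0.17, 0.24, 0.0], [0.26, 0.37, 0.0], [0.33, 0.5, 0.0], [0.39, 0.64, 0.0]]
rot [[0.0, -0.01, 0.54], [0.0, -0.01, 1.11], [0.0, -0.01, 1.69], [0.0, -0.01, 2.26], [0.0, -0.01, 2.83]]
```

View pics/b.png

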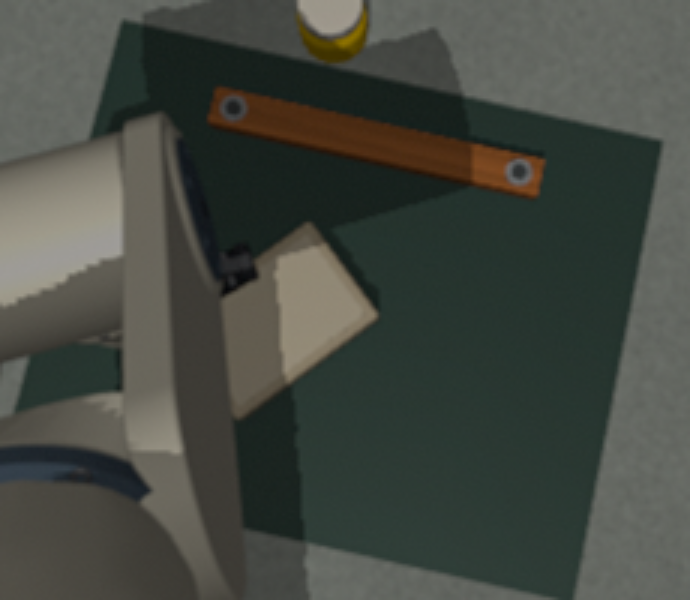

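```bash
python3 -c "
from h import *
f=optics.grab_frame('top');K,R,t=[np.array(f[k]) for k in('mtx','R','t')]
print(-R.T@t)
def pj(X):
    x=K@(R@np.array(X)+t); u=x[:2]/x[2]; return u.round(1),((u-[140,150])*3).round(0)
print(pj((483,198.6,27)),pj((534.9,163.6,10)),pj((534.9,163.6,60)))
for c in [[445.0, 125.0], [526.0, 21.0], [598.0, 77.0], [518.0, 181.0]]: print(c,pj((*c,32)))
"; python3 -c "
from h import *
import cv2
f=optics.grab_frame('side');cv2.imwrite('pics/c.png',cv2.resize(f['color'][170:340,150:380],None,fx=3,fy=3)[:,:,::-1])"
```

```text
[470.77858684   9.7838015  942.52848467]
(array([186.1, 273.1]), array([138., 369.])) (array([204.5, 250.5]), array([193., 301.])) (array([200.7, 248.8]), array([182., 296.]))
[445.0, 125.0] (array([218.5, 291.2]), array([236., 424.]))
[526.0, 21.0] (array([267., 255.]), array([381., 315.]))
[598.0, 77.0] (array([242.9, 222.5]), array([309., 217.]))
[518.0, 181.0] (array([194.6, 257.2]), array([164., 322.]))
```

View pics/c.png

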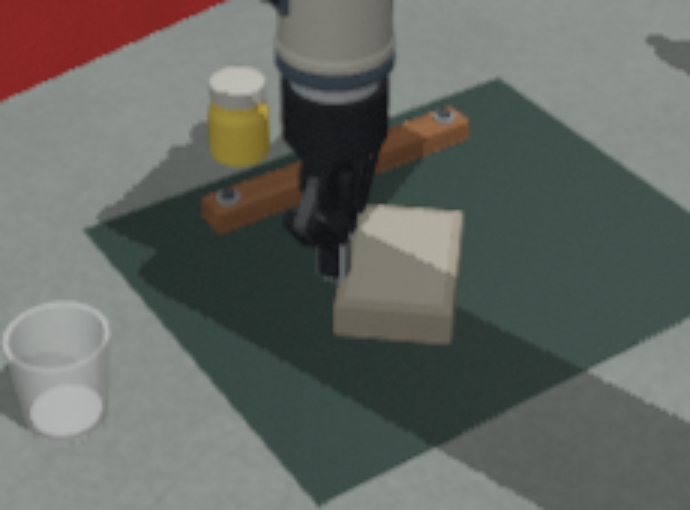

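```bash
python3 -c "
from h import *
f=optics.grab_frame('side');K,R,t=[np.array(f[k]) for k in('mtx','R','t')]
def pj(X):
    x=K@(R@np.array(X)+t); u=x[:2]/x[2]; return ((u-[150,170])*3).round(0)
print(pj((534.9,163.6,10)))
for c in [[445.0, 125.0], [526.0, 21.0], [598.0, 77.0], [518.0, 181.0]]: print(c,pj((*c,32)),pj((*c,0)))
"
```

```text
[334. 303.]
[445.0, 125.0] [456. 312.] [454. 345.]
[526.0, 21.0] [465. 206.] [463. 237.]
[598.0, 77.0] [354. 198.] [354. 229.]
[518.0, 181.0] [333. 302.] [333. 334.]
```

```bash
python3 -c "
from h import *
f=optics.grab_frame('side');im=f['color'][225:290,235:310]
im=(255*(im/255.)**.45).astype(np.uint8)
cv2.imwrite('pics/d.png',cv2.resize(im,None,fx=8,fy=8,interpolation=cv2.INTER_CUBIC)[:,:,::-1])"
```

```text
(no output)
```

View pics/d.png

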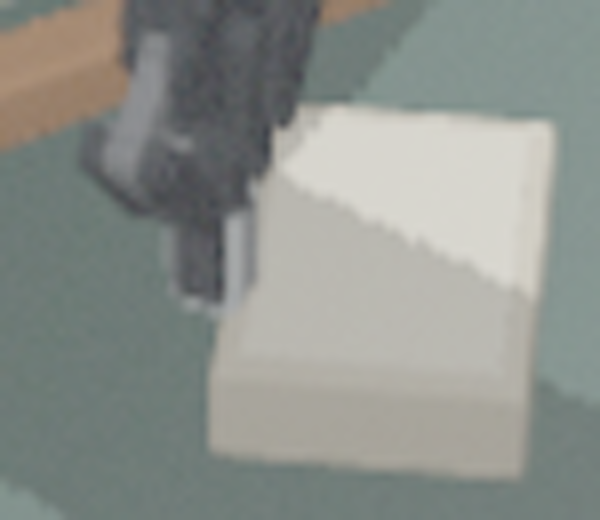

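```bash
python3 -c "
from h import *
plan((530,166,25,.657),(510,182,25,.657),(487,201,25,.657),(487,201,15,.657),(487,201,10,.657))"
```

```text
t 4.3 [533.6 163.9   9.9] [-3.141e+00  1.000e-03  3.770e-01] F [ 0.1 -0.2 -0.7] open 0.0
dp [[-0.06, -0.08, -0.38], [-0.38, -0.64, -0.38], [-0.74, -1.29, -0.38], [-0.74, -1.29, -0.13], [-0.74, -1.29, -0.0]]
rot [[-0.0, 0.0, -2.67], [-0.0, 0.0, -2.67], [-0.0, 0.0, -2.67], [-0.0, 0.0, -2.67], [-0.0, 0.0, -2.67]]
```

Emit:
play_rows(dp=[[0,-0.1,-0.4],[-0.4,-0.65,-0.4],[-0.75,-1.3,-0.4],[-0.75,-1.3,-0.1],[-0.75,-1.3,0]], rot=[[0,0,0],[0,0,-1.2],[0,0,-2.7],[0,0,-2.7],[0,0,-2.7]])

```text
clock: 4.72
eef_pos: [485.4, 201.9, 9.4]
tcp_rot: [-3.141, 0.001, 0.663]
contact_force: [0.5, -0.2, 0.4]
opening: -0.003
grasp_force: 0.0
```

Emit:
play_rows(dp=[[0,0,0.05],[0,0,0.1],[0,0,0.15],[0,0,0.2],[0,0,0.25]], rot=[[0,0,0],[0,0,0],[0,0,0],[0,0,0],[0,0,0]])

```text
clock: 5.13
eef_pos: [487.6, 201.0, -0.1]
tcp_rot: [3.141, -0.0, 0.657]
contact_force: [0.4, 0.3, -0.4]
opening: -0.0
grasp_force: 0.0
```

```bash
python3 -c "
from h import *
f=optics.grab_frame('side');K,R,t=[np.array(f[k]) for k in('mtx','R','t')]
s=telemetry.sense();print(s['eef_pos'],s['contact_force'])
def pj(X):
    x=K@(R@np.array(X)+t); return x[:2]/x[2]
u=pj(s['eef_pos']);a,b=u.astype(int);print(u,pj(s['eef_pos']+[0,0,25]))
im=f['color'][b-45:b+25,a-40:a+40]
im=(255*(im/255.)**.45).astype(np.uint8);im=cv2.resize(im,None,fx=8,fy=8,interpolation=cv2.INTER_CUBIC)[:,:,::-1].copy()
cv2.circle(im,(320,360),4,(0,0,255),-1)
cv2.imwrite('pics/e.png',im)"
```

```text
[ 4.87269957e+02  2.00949932e+02 -4.31918514e-01] [-0.50345419 -0.82297343  0.47944684]
[264.45150561 292.36275855] [264.50639484 283.88437091]
```

View pics/e.png

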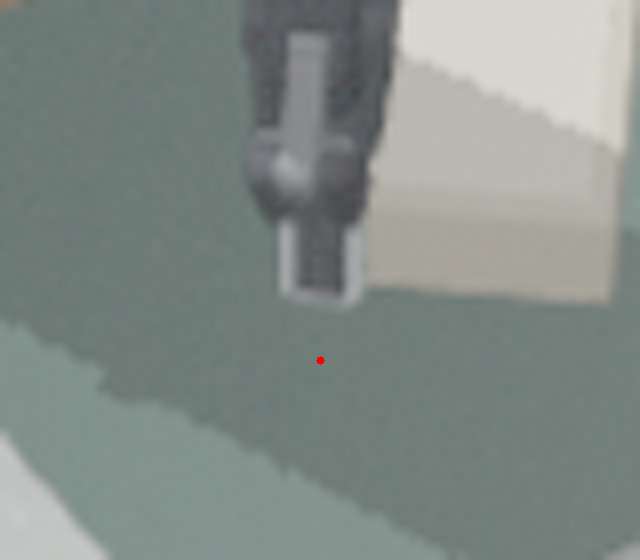

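The fingertips show about 7.5 px above the projected TCP (red dot at (320,360), tips at about (320,300)). That puts the real tips roughly 20 mm higher than reported, so I'll find the table by touch.

Emit:
play_rows(dp=[[0,0,0.06],[0,0,0.12],[0,0,0.18],[0,0,0.24],[0,0,0.3]], rot=[[0,0,0],[0,0,0],[0,0,0],[0,0,0],[0,0,0]])

```text
clock: 5.6
eef_pos: [487.1, 201.3, -12.3]
tcp_rot: [-3.142, 0.0, 0.658]
contact_force: [-0.1, -0.2, -0.3]
opening: 0.001
grasp_force: 0.0
```

Emit:
play_rows(dp=[[0,0,0.03],[0,0,0.03],[0,0,0.03],[0,0,0.03],[0,0,0.03]], rot=[[0,0,0],[0,0,0],[0,0,0],[0,0,0],[0,0,0]])

```text
clock: 6.02
eef_pos: [487.2, 201.3, -13.1]
tcp_rot: [3.142, -0.0, 0.658]
contact_force: [-0.7, 0.6, 0.6]
opening: 0.001
grasp_force: 0.0
```

```bash
python3 -c "
from h import *
c=(521.8,101.2)
q=lambda y:(*sp(c,.657,33,y),-12,.657)
plan(q(90),q(84),q(80),q(77),q(74))"
```

```text
t 6.02 [487.2 201.3 -13.1] [ 3.142 -0.     0.658] F [-0.7  0.6  0.6] open 0.0
dp [[-0.02, 0.26, -0.03], [-0.02, 0.41, -0.03], [-0.02, 0.51, -0.03], [-0.02, 0.58, -0.03], [-0.02, 0.66, -0.03]]
rot [[0.0, -0.0, 0.01], [0.0, -0.0, 0.01], [0.0, -0.0, 0.01], [0.0, -0.0, 0.01], [0.0, -0.0, 0.01]]
```

Emit:
play_rows(dp=[[0,0.2,0],[0,0.35,0],[0,0.45,0],[0,0.53,0],[0,0.6,0]], rot=[[0,0,0],[0,0,0],[0,0,0],[0,0,0],[0,0,0]])

```text
clock: 6.43
eef_pos: [502.0, 182.2, -13.2]
tcp_rot: [-3.141, -0.0, 0.657]
contact_force: [-2.0, 6.5, 1.4]
opening: -0.002
grasp_force: 2.7
```

Emit:
play_rows(dp=[[0,0.04,0],[0,0.08,0],[0,0.12,0],[0,0.16,0],[0,0.2,0]], rot=[[0,0,0],[0,0,0],[0,0,0],[0,0,0],[0,0,0]])

```text
clock: 6.85
eef_pos: [506.6, 176.3, -13.2]
tcp_rot: [-3.141, -0.0, 0.658]
contact_force: [-1.4, 4.8, -0.2]
opening: -0.003
grasp_force: 2.6
```

```bash
python3 -c "
from h import *
arc((521.8,101.2),.657,(-45,0),(33,76),[-.14,-.2,-.26,-.32,-.38],z=-13)"
```

```text
t 6.85 [506.6 176.3 -13.2] [-3.141 -0.     0.658] F [-1.4  4.8 -0.2] open -0.0
dp [[0.22, 0.11, -0.0], [0.32, 0.24, -0.01], [0.4, 0.38, -0.01], [0.48, 0.53, -0.01], [0.54, 0.68, -0.01]]
rot [[-0.01, -0.0, 1.34], [-0.01, -0.0, 1.92], [-0.01, -0.0, 2.49], [-0.01, -0.0, 3.06], [-0.01, -0.0, 3.64]]
```

Emit:
play_rows(dp=[[0.1,0.11,0],[0.2,0.24,0],[0.3,0.38,0],[0.38,0.53,0],[0.45,0.68,0]], rot=[[0,0,0.7],[0,0,1.5],[0,0,2.3],[0,0,3.0],[0,0,3.6]])

```text
clock: 7.27
eef_pos: [537.7, 165.7, -13.2]
tcp_rot: [-3.141, 0.0, 0.277]
contact_force: [-1.7, 4.2, 1.1]
opening: -0.002
grasp_force: 2.0
```

```bash
python3 -c "
from h import *
f=optics.grab_frame('side');cv2.imwrite('pics/f.png',cv2.resize((255*(f['color'][170:340,150:380]/255.)**.6).astype(np.uint8),None,fx=3,fy=3)[:,:,::-1])
arc((521.8,101.2),.657,(-45,0),(33,76),[-.44,-.5,-.56,-.62,-.68],z=-13)"
```

```text
t 7.32 [539.  165.2 -13.1] [-3.142e+00 -1.000e-03  2.730e-01] F [0.3 0.5 1. ] open -0.01
dp [[0.16, 0.06, -0.0], [0.27, 0.19, -0.0], [0.36, 0.32, -0.0], [0.45, 0.46, -0.0], [0.53, 0.6, -0.0]]
rot [[-0.0, -0.01, 0.54], [-0.0, -0.01, 1.11], [-0.0, -0.01, 1.68], [-0.0, -0.01, 2.26], [-0.0, -0.01, 2.83]]
```

View pics/f.png

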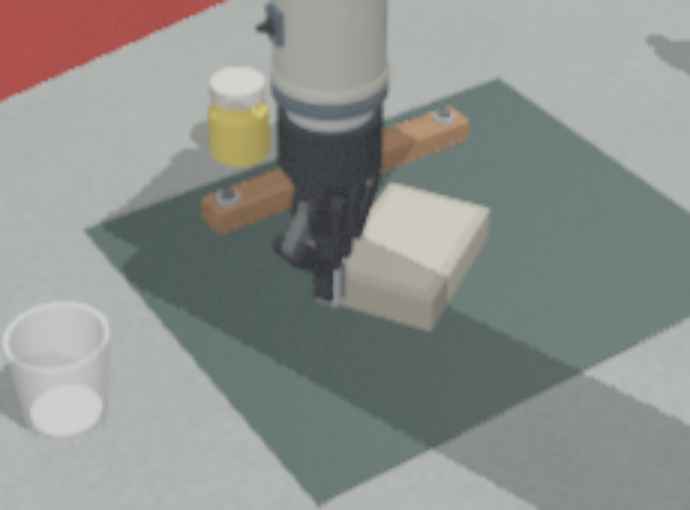

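The stone is turning as planned: its corners are now near (390,185), (490,210) and (438,280), with the finger at its left short face near (330,290). I'll continue.

Emit:
play_rows(dp=[[0.12,0.1,0],[0.22,0.22,0],[0.31,0.35,0],[0.4,0.49,0],[0.47,0.62,0]], rot=[[0,0,0.5],[0,0,1.1],[0,0,1.7],[0,0,2.3],[0,0,2.8]])

```text
clock: 7.73
eef_pos: [562.9, 147.1, -13.1]
tcp_rot: [-3.141, -0.001, -0.014]
contact_force: [0.1, 3.2, -0.2]
opening: 0.001
grasp_force: 2.0
```

```bash
cat >> h.py <<'E'
def corners(f,pic=None):
    """stone top-face mask in the side view, fit of known 90x130 rectangle on plane z=32 by mask contour"""
    im=f["color"];hsv=cv2.cvtColor(im,cv2.COLOR_RGB2HSV).astype(int)
    H,S,V=[hsv[...,i] for i in range(3)]
    m=np.zeros(H.shape,np.uint8);m[190:335,230:350]=((H>8)&(H<32)&(S>15)&(S<100)&(V>70))[190:335,230:350]
    n,l,st,_=cv2.connectedComponentsWithStats(m); k=1+np.argmax(st[1:,4]); m=(l==k).astype(np.uint8)
    c=max(cv2.findContours(m,cv2.RETR_EXTERNAL,cv2.CHAIN_APPROX_NONE)[0],key=cv2.contourArea)
    p=cv2.approxPolyDP(c,3,True)[:,0]; return p,w(f,p,32)
E
python3 -c "
from h import *
p,x=corners(optics.grab_frame('side'))
for a,b in zip(p,x): print(a,b.round(0))
arc((521.8,101.2),.657,(-45,0),(33,76),[-.74,-.80,-.86],z=-13)"
```

```text
[292 228] [579.  10.]
[264 248] [571. 118.]
[261 262] [539. 160.]
[286 276] [466. 155.]
[314 254] [472.  51.]
[319 243] [491.  10.]
t 7.78 [563.7 146.4 -13.1] [-3.141e+00 -1.000e-03 -1.700e-02] F [ 0.7  0.4 -0.2] open -0.0
dp [[0.17, 0.08, -0.0], [0.27, 0.21, -0.0], [0.36, 0.34, -0.0]]
rot [[-0.0, -0.01, 0.63], [-0.0, -0.01, 1.2], [-0.0, -0.01, 1.78]]
```

Emit:
play_rows(dp=[[0.08,0.12,0],[0.17,0.24,0],[0.26,0.36,0],[0.3,0.45,0],[0.3,0.45,0]], rot=[[0,0,0.5],[0,0,1.0],[0,0,1.5],[0,0,1.8],[0,0,1.8]])

```text
clock: 8.2
eef_pos: [574.8, 128.3, -13.1]
tcp_rot: [-3.141, -0.001, -0.201]
contact_force: [1.3, 1.1, 0.2]
opening: 0.002
grasp_force: 0.6
```

Emit:
play_rows(dp=[[0,-0.5,0],[0,-1,-0.5],[0,-1,-1.5],[0,-1,-2.5],[0,-1,-3.5]], rot=[[0,0,0],[0,0,0],[0,0,0],[0,0,0],[0,0,0]], fingers=1)

```text
clock: 8.62
eef_pos: [580.9, 167.8, 127.7]
tcp_rot: [3.14, 0.002, -0.197]
contact_force: [0.8, 0.7, 0.7]
opening: 0.707
grasp_force: 0.0
```

```bash
python3 -c "
from h import *
p,x=corners(optics.grab_frame('side'))
for a,b in zip(p,x): print(a,b.round(0))
plan((400,200,130,-.2),(400,90,130,-.2))"
```

```text
[324 242] [485.  -2.]
[298 227] [572.  -4.]
[263 245] [581. 111.]
[262 255] [556. 140.]
[286 273] [473. 148.]
[323 252] [462.  31.]
t 8.67 [585.6 169.  136.2] [-3.138 -0.008 -0.197] F [3.4 1.4 5.4] open 0.79
dp [[-4.7, 0.15, 0.12], [-4.16, 2.85, 0.11]]
rot [[-0.03, -0.08, 0.02], [-0.03, -0.08, 0.02]]
```

Emit:
play_rows(dp=[[-1,0.6,0],[-2,1.2,0],[-3,1.8,0],[-4,2.4,0],[-4.7,2.9,0]], rot=[[0,0,0],[0,0,0],[0,0,0],[0,0,0],[0,0,0]])

```text
clock: 9.08
eef_pos: [383.8, 95.7, 126.1]
tcp_rot: [3.141, 0.001, -0.198]
contact_force: [-0.1, -0.4, 0.8]
opening: 0.999
grasp_force: 0.0
```

```bash
cat >> h.py <<'E'
def topstone():
    f=optics.grab_frame("top");im=f["color"];hsv=cv2.cvtColor(im,cv2.COLOR_RGB2HSV).astype(int)
    H,S,V=[hsv[...,i] for i in range(3)]
    m=np.zeros(H.shape,np.uint8);m[165:345,150:355]=((H>8)&(H<32)&(S>20)&(S<100)&(V>60))[165:345,150:355]
    n,l,st,_=cv2.connectedComponentsWithStats(m)
    for k in np.argsort(-st[1:,4])[:2]+1:
        c=max(cv2.findContours((l==k).astype(np.uint8),cv2.RETR_EXTERNAL,cv2.CHAIN_APPROX_NONE)[0],key=cv2.contourArea)
        p=cv2.approxPolyDP(c,3,True)[:,0]
        print(st[k,4],[(a.tolist(),b.round(0).tolist()) for a,b in zip(p,w(f,p,32))])
        q=rect(f,l==k,32); print("  rect",q[0].round(1),np.round(q[1],1),round(float(q[2]),3))
    return f
E
python3 -c "
from h import *
topstone()
for a,b in zip(*corners(optics.grab_frame('side'))): print(a,b.round(0))
plan((400,90,130,-.2))"
```

```text
2607 [([236, 307], [412.0, 86.0]), ([222, 306], [414.0, 116.0]), ([214, 314], [396.0, 133.0]), ([203, 312], [400.0, 157.0]), ([189, 319], [385.0, 186.0]), ([152, 326], [369.0, 264.0]), ([150, 344], [332.0, 266.0]), ([241, 344], [335.0, 72.0])]
  rect [374.1 170.4] [ 81.8 195.5] 0.013
2319 [([227, 230], [580.0, 112.0]), ([223, 268], [496.0, 117.0]), ([280, 273], [487.0, -9.0]), ([283, 235], [572.0, -14.0])]
  rect [534.1  51.8] [ 88.9 129.2] -0.082
[324 242] [485.  -2.]
[299 227] [570.  -6.]
[263 245] [581. 111.]
[262 256] [553. 143.]
[287 273] [471. 146.]
[323 252] [462.  31.]
t 9.18 [378.5  93.9 125.2] [ 3.138  0.007 -0.198] F [ 0.4  0.2 -0. ] open 1.0
dp [[0.55, -0.01, -0.12]]
rot [[0.04, 0.06, 0.02]]
```

```bash
cat >> h.py <<'E'
def fn(n,u): return sp((661,29),-.201,n,u)
E
python3 -c "
from h import *
plan((*fn(-210,-3),60,-.201),(*fn(-210,-3),20,-.201),(*fn(-210,-3),-10,-.201),(*fn(-210,-3),-22,-.201))"
```

```text
t 9.18 [378.5  93.9 125.2] [ 3.138  0.007 -0.198] F [ 0.4  0.2 -0. ] open 1.0
dp [[2.01, 0.25, 1.62], [2.01, 0.25, 2.62], [2.02, 0.25, 3.37], [2.02, 0.25, 3.67]]
rot [[0.04, 0.06, 0.02], [0.04, 0.06, 0.02], [0.04, 0.06, 0.02], [0.04, 0.06, 0.02]]
```

Emit:
play_rows(dp=[[0.8,0.1,0.8],[1.6,0.2,1.6],[2.0,0.25,2.4],[2.0,0.25,3.2],[2.0,0.25,3.35]], rot=[[0,0,0],[0,0,0],[0,0,0],[0,0,0],[0,0,0]])

```text
clock: 9.6
eef_pos: [460.7, 69.8, -11.6]
tcp_rot: [3.139, 0.006, -0.2]
contact_force: [-1.8, -0.7, -0.4]
opening: 1.0
grasp_force: 0.0
```

Emit:
play_rows(dp=[[0,0,0.1],[0,0,0.2],[0,0,0.25],[0,0,0.25],[0,0,0.25]], rot=[[0,0,0],[0,0,0],[0,0,0],[0,0,0],[0,0,0]])

```text
clock: 10.02
eef_pos: [463.7, 71.1, -15.9]
tcp_rot: [-3.141, -0.002, -0.2]
contact_force: [-0.4, -0.3, -1.0]
opening: 1.0
grasp_force: 0.0
```

```bash
python3 -c "
from h import *
f=optics.grab_frame('side')
im=(255*(f['color'][220:310,240:360]/255.)**.5).astype(np.uint8)
cv2.imwrite('pics/g.png',cv2.resize(im,None,fx=6,fy=6,interpolation=cv2.INTER_CUBIC)[:,:,::-1])
plan((*fn(-200,-3),-22,-.201))"
```

```text
t 10.07 [463.7  71.  -16. ] [-3.141e+00 -2.000e-03 -2.000e-01] F [-0.3 -0.4  0.6] open 1.0
dp [[0.04, 0.12, 0.15]]
rot [[-0.01, -0.02, 0.01]]
```

View pics/g.png

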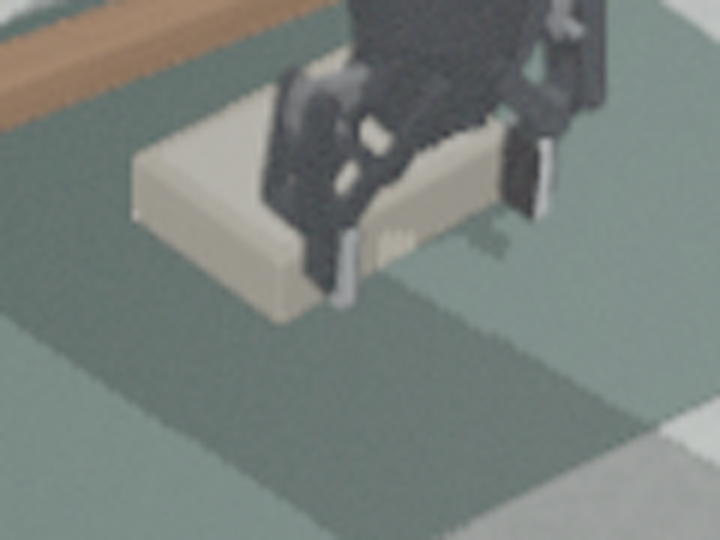

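Emit:
play_rows(dp=[[0.05,0.1,0.1],[0.15,0.1,0.1],[0.27,0.1,0.1],[0.4,0.1,0.1],[0.52,0.1,0.1]], rot=[[0,0,0],[0,0,0],[0,0,0],[0,0,0],[0,0,0]])

```text
clock: 10.48
eef_pos: [481.9, 62.6, -21.4]
tcp_rot: [3.141, 0.002, -0.201]
contact_force: [-5.0, 3.6, 3.8]
opening: 0.999
grasp_force: 2.7
```

Emit:
play_rows(dp=[[0.12,0,0],[0.24,0,0],[0.36,0,0],[0.48,0,0],[0.6,0,0]], rot=[[0,0,0],[0,0,0],[0,0,0],[0,0,0],[0,0,0]])

```text
clock: 10.9
eef_pos: [503.6, 57.7, -21.6]
tcp_rot: [3.14, 0.005, -0.201]
contact_force: [-9.7, 2.1, 6.7]
opening: 1.005
grasp_force: 4.7
```

```bash
python3 -c "
from h import *
topstone()
plan((*fn(-116,-3),-20,-.201))"
```

```text
10225 [([290, 229], [585.0, -29.0]), ([280, 226], [592.0, -7.0]), ([277, 220], [605.0, 0.0]), ([263, 223], [598.0, 32.0]), ([236, 216], [612.0, 93.0]), ([232, 227], [587.0, 101.0]), ([207, 229], [581.0, 157.0]), ([204, 251], [532.0, 161.0]), ([209, 291], [445.0, 146.0]), ([269, 283], [465.0, 15.0]), ([270, 260], [515.0, 14.0]), ([274, 302], [424.0, 3.0]), ([207, 304], [417.0, 149.0]), ([189, 310], [404.0, 187.0]), ([205, 228], [584.0, 161.0]), ([195, 227], [585.0, 184.0]), ([170, 316], [391.0, 227.0]), ([168, 344], [332.0, 228.0]), ([180, 343], [335.0, 202.0]), ([187, 317], [389.0, 190.0]), ([189, 328], [366.0, 185.0]), ([209, 315], [394.0, 143.0]), ([233, 310], [405.0, 92.0]), ([271, 320], [386.0, 9.0]), ([278, 326], [373.0, -7.0]), ([280, 337], [350.0, -11.0]), ([276, 340], [344.0, -3.0]), ([264, 329], [366.0, 24.0]), ([231, 323], [378.0, 95.0]), ([205, 330], [363.0, 150.0]), ([193, 344], [333.0, 175.0]), ([277, 344], [336.0, -5.0]), ([277, 340], [344.0, -5.0]), ([281, 344], [336.0, -14.0]), ([295, 344], [336.0, -44.0]), ([284, 263], [509.0, -17.0])]
  rect [472.2  95.5] [270.9 275.9] -1.558
11 [([220, 182], [690.0, 132.0]), ([222, 186], [681.0, 127.0]), ([217, 190], [671.0, 138.0]), ([222, 186], [681.0, 127.0])]Traceback (most recent call last):
  File "<string>", line 3, in <module>
    topstone()
    ~~~~~~~~^^
  File "h.py", line 59, in topstone
    q=rect(f,l==k,32); print("  rect",q[0].round(1),np.round(q[1],1),round(float(q[2]),3))
  File "h.py", line 10, in rect
    c=max(cs,key=cv2.contourArea)[:,0,:]
      ~~~^^^^^^^^^^^^^^^^^^^^^^^^
ValueError: max() iterable argument is empty
```

Emit:
play_rows(dp=[[0.12,0,-0.06],[0.24,0,-0.06],[0.36,0,-0.06],[0.48,0,-0.06],[0.6,0,-0.06]], rot=[[0,0,0],[0,0,0],[0,0,0],[0,0,0],[0,0,0]])

```text
clock: 11.37
eef_pos: [529.9, 52.9, -19.0]
tcp_rot: [3.141, 0.0, -0.201]
contact_force: [-3.2, -0.0, -2.0]
opening: 0.999
grasp_force: 1.7
```

Emit:
play_rows(dp=[[0.1,0,0],[0.2,0,0],[0.28,0,0],[0.34,0,0],[0.38,0,0]], rot=[[0,0,0],[0,0,0],[0,0,0],[0,0,0],[0,0,0]])

```text
clock: 11.78
eef_pos: [544.8, 50.0, -18.8]
tcp_rot: [-3.142, -0.0, -0.201]
contact_force: [-4.3, 0.5, -3.2]
opening: 1.0
grasp_force: 1.8
```

```bash
python3 -c "
from h import *
plan((*fn(-113,-3),-20,-.201))
"
```

```text
t 11.78 [544.8  50.  -18.8] [-3.142 -0.    -0.201] F [-4.3  0.5 -3.2] open 1.0
dp [[0.13, 0.01, 0.03]]
rot [[-0.0, -0.0, 0.0]]
```

Now I'll creep in until the fence pushes back.

Emit:
play_rows(dp=[[0.03,0,0],[0.06,0,0],[0.09,0,0],[0.12,0,0],[0.14,0,0]], rot=[[0,0,0],[0,0,0],[0,0,0],[0,0,0],[0,0,0]])

```text
clock: 12.2
eef_pos: [547.2, 49.4, -19.0]
tcp_rot: [3.141, 0.005, -0.201]
contact_force: [-14.7, 6.5, 8.2]
opening: 1.001
grasp_force: 7.6
```

```bash
python3 -c "
from h import *
f=optics.grab_frame('top')
cv2.imwrite('pics/i.png',cv2.resize((255*(f['color'][165:285,180:340]/255.)**.5).astype(np.uint8),None,fx=5,fy=5,interpolation=cv2.INTER_CUBIC)[:,:,::-1])
plan()"
```

```text
t 12.25 [547.2  49.4 -19. ] [ 3.141  0.005 -0.201] F [-12.7   5.6   6.6] open 1.0
dp []
rot []
```

View pics/i.png

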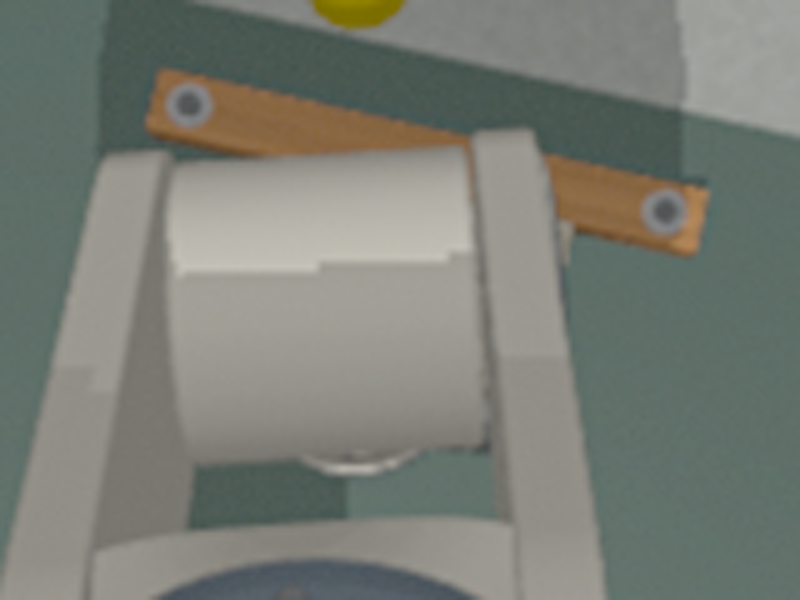

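The arm hides most of the stone, but its right corner at (570,225) touches the fence, and the force rose to 15 N. A slight extra press should seat it, then I'll back off and check.

Emit:
play_rows(dp=[[0.03,0,0],[0.06,0,0],[0.08,0,0],[0.08,0,0],[0.08,0,0]], rot=[[0,0,0],[0,0,0],[0,0,0],[0,0,0],[0,0,0]])

```text
clock: 12.67
eef_pos: [547.1, 49.4, -19.2]
tcp_rot: [3.14, 0.011, -0.201]
contact_force: [-22.4, 9.5, 15.1]
opening: 1.001
grasp_force: 11.8
```

Emit:
play_rows(dp=[[-0.2,0,0],[-0.7,0,0],[-1.4,0,-0.3],[-2.2,0,-1],[-3,0,-1.8]], rot=[[0,0,0],[0,0,0],[0,0,0],[0,0,0],[0,0,0]])

```text
clock: 13.08
eef_pos: [437.7, 71.7, 50.1]
tcp_rot: [3.141, -0.0, -0.201]
contact_force: [0.1, 0.6, 0.8]
opening: 0.996
grasp_force: 0.0
```

Emit:
play_rows(dp=[[-0.4,0,-0.8],[-0.8,0,-1.6],[-1.2,0,-2],[-1.4,0,-2],[-1.4,0,-2]], rot=[[0,0,0],[0,0,0],[0,0,0],[0,0,0],[0,0,0]])

```text
clock: 13.5
eef_pos: [384.1, 83.2, 131.2]
tcp_rot: [-3.14, -0.004, -0.2]
contact_force: [0.6, 0.1, -0.4]
opening: 0.998
grasp_force: 0.0
```

```bash
sed -i 's/q=rect(f,l==k,32); print/if st[k,4]<500: continue\n        q=rect(f,l==k,32); print/' h.py; python3 -c "
from h import *
f=topstone()
im=f['color'];hsv=cv2.cvtColor(im,cv2.COLOR_RGB2HSV).astype(int);H,S,V=[hsv[...,i] for i in range(3)]
m=np.zeros(H.shape,bool);m[170:235,190:335]=((H<22)&(S>120)&(V>25))[170:235,190:335]
print('fence',rect(f,m,22))
cv2.imwrite('pics/j.png',cv2.resize((255*(im[165:285,180:340]/255.)**.6).astype(np.uint8),None,fx=5,fy=5,interpolation=cv2.INTER_CUBIC)[:,:,::-1])
plan()"
```

```text
2374 [([253, 318], [389.0, 48.0]), ([249, 311], [404.0, 57.0]), ([235, 313], [399.0, 87.0]), ([231, 319], [386.0, 96.0]), ([208, 316], [392.0, 145.0]), ([199, 325], [373.0, 164.0]), ([150, 334], [353.0, 267.0]), ([150, 344], [332.0, 266.0]), ([256, 344], [335.0, 40.0])]
  rect [368. 155.] [ 69.1 224.8] 0.013
2242 [([240, 197], [656.0, 86.0]), ([230, 234], [571.0, 105.0]), ([286, 246], [547.0, -21.0]), ([294, 210], [629.0, -38.0])]
  rect [600.4  33.2] [ 88.8 129.7] -0.199
fence (array([659.71331787,  29.35496521]), [33.12557601928711, 260.16522216796875], np.float32(-0.20040376), array([[ 617.5871 ,  -94.82715],
       [ 650.04974, -101.42128],
       [ 701.83954,  153.53708],
       [ 669.3769 ,  160.13121]], dtype=float32))
t 13.55 [384.4  83.  130.4] [-3.141e+00 -3.000e-03 -2.000e-01] F [ 0.2  1.  -0.6] open 1.0
dp []
rot []
```

View pics/j.png

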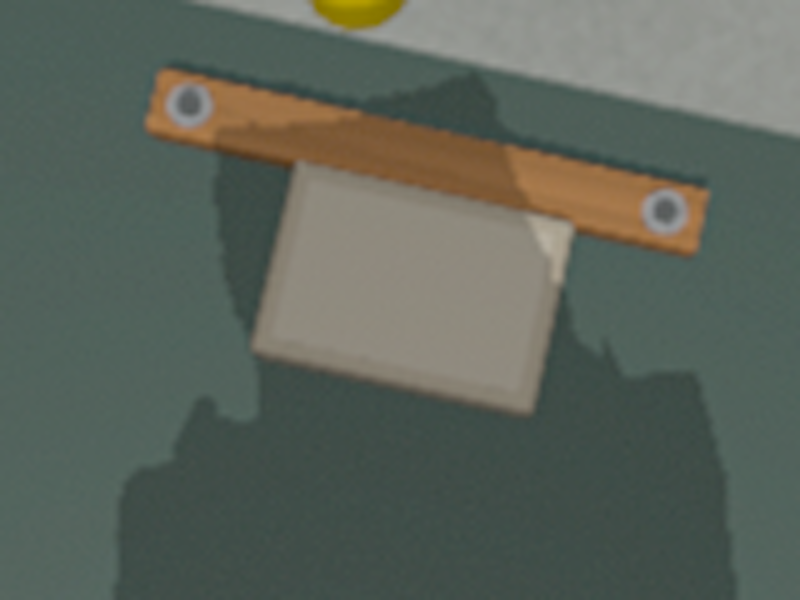

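The stone's long side lies flush along the fence from (300,160) to (573,225). Its yaw is -0.199 against -0.200 for the fence, and both ends are well inside. The jar is untouched and the gripper is clear.

```bash
python3 -c "
from rig import r
print(r.sign_off())"
```

```text
the job is handed in; nothing more can be done
None
```

The stone lies with a long side flush along the near side of the fence and both ends well inside it, the bottle, jar and cup were left alone, and the job is handed in.

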